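# Knock home the two snap pins on a power-board carrier and start its test

## Task

Take the mallet from its rest and, with quick blows of its face, knock the blue pin on the board carrier fully home and after that the orange one. Put the mallet back in its rest as it was, then press the tester's green start button fully down and let go. Never touch the pins or their collars with the gripper or hit the board and its parts with the mallet, do not press start before both pins are home, and leave everything else where it stands.

Things in the scene. Friction and masses are not known exactly. Their poses are not given: they have to be found in the camera images.
- mallet: two-faced mallet, 0.25 kg, in the rest: upright round head 32 mm across, 70 mm tall (white face below, red above) and a flat-sided wooden handle 20 mm wide, 24 mm tall, running level from the head along the mallet's -x to 182 mm from the head's axis. Origin at the centre of the white lower face, z up; the handle's axis is 35 mm above that face.
- mallet_grip (a point): good place to grip the handle from above, on the handle's axis, 60 mm from the head's axis
- rest: grey mallet rest, fixed, left or right: base plate 190 x 75 x 8 mm. Origin at table height below the mallet's grip point, head end to +x. The head stands on the plate between two cheeks 12 mm high, 41 mm apart; a black fork 80 mm to -x (notch 28 mm wide, prongs up to 49 mm above the table) carries the handle's underside at 31 mm.
- rest_seat (a point): where the centre of the mallet's lower face stands in the rest: on the plate, 8 mm above the table, 60 mm to +x of the rest's origin
- carrier: aluminium carrier plate 220 x 210 mm (x, y), 16 mm thick, fixed, a dark green circuit board on it (top at 19 mm). Origin at table height under its centre. The pin posts stand at (0, 80) and (0, -80) mm in its frame, either way round. The tall parts below stand on it: handle and fingers must keep clear of them when a pin goes home.
- heatsink (a point): centre of the top of the dark finned heatsink at the carrier's centre, 70 x 70 mm, top 85 mm above the table
- capacitors (a point): midway between the tops of two dark round capacitors, each 28 mm across, top 76 mm above the table; they stand at (68, 80) and (68, 47) mm in the carrier's frame
- transformer (a point): centre of the top of the yellow transformer, 36 x 58 mm (x, y), top 78 mm above the table, at (-70, -63) mm in the carrier's frame
- post_blue: steel collar post on the carrier with the blue sprung pin in it; collar 28 mm across, its top 40 mm above the table. Origin on the pin's axis at table height (z = 0). Which of the two corners it stands at changes.
- post_orange: steel collar post on the carrier with the orange sprung pin in it; collar 28 mm across, its top 40 mm above the table. Origin on the pin's axis at table height (z = 0). Which of the two corners it stands at changes.
- pin_blue (a joint): how far the blue pin is driven down, m: 0 standing fully up, 0.016 fully home (head seated on its collar). Sprung upward, but its snap sleeve holds it wherever it is left; it takes about 8 N to start and 12 N near home. A blow counts as quick if the pin goes down at over 0.04 m/s. Starts 0 to 3 mm down.
- pin_orange (a joint): how far the orange pin is driven down, m: 0 standing fully up, 0.016 fully home (head seated on its collar). Sprung upward, but its snap sleeve holds it wherever it is left; it takes about 8 N to start and 12 N near home. A blow counts as quick if the pin goes down at over 0.04 m/s. Starts 0 to 3 mm down.
- pin_blue_top (a point): centre of the top of the blue pin's head (disc 22 mm across, 4 mm thick); 60 mm above the table fully up, 44 mm when home
- pin_orange_top (a point): centre of the top of the orange pin's head (disc 22 mm across, 4 mm thick); 60 mm above the table fully up, 44 mm when home
- tester: blue test box 110 x 90 x 50 mm, fixed, origin at table height under its centre, with the green start button on top; left or right, whichever side the mallet rest is not
- start (a joint): green start button, m: 0 up, 0.006 fully down; about 5 N presses it fully, it springs back
- start_top (a point): centre of the top of the green start button (28 mm across)
- flux: amber glass flux bottle with black cap, 44 mm across, 115 mm tall, loose, standing beside the carrier; origin under its centre. Not to be moved.
- spray: blue spray can, 48 mm across, 118 mm tall, loose, standing beside the carrier on the other side; origin under its centre. Not to be moved.
- spool: grey wire spool, 60 mm across, 45 mm tall, loose, beyond the carrier; origin under its centre. Not to be moved.
- spare: spare aluminium heatsink, 50 x 50 x 34 mm, loose, beyond the carrier; origin under its centre. Not to be moved.
- tub: blue two-part tub, 60 x 90 x 35 mm, loose, beyond the carrier; origin under its centre. Not to be moved.
- driver: yellow-handled screwdriver, 180 mm long, lying on the table; origin near the middle of its length, z at its underside. Not to be moved.
- tin: brass tip-cleaning tin, 70 mm across, 40 mm tall, loose; origin under its centre. Not to be moved.

How it is judged:
By the outcome, as a careful person would: the job done as asked, in the order asked, and still so for the second after the job is handed in, with the robot touching nothing.
It also fails if it takes over 67 s, if anything falls off the work surface, if the arm or the gripper's body presses on something with over 40 N, if the wrist force passes 120 N, or if a joint passes its speed limit or range.

## Robot

A 6-joint arm with a two-finger parallel gripper is mounted at the origin on the work surface. World frame = base frame: x ahead of the robot, y to its left, z up, the work surface at z = 0. Lengths are in m, angles in rad, forces in N, time in s.
With the tool pointing down it reaches from about 0.3 to 1 m from the base axis. Payload 5.1 kg.
Tool frame: the origin (TCP) lies midway between the tips of the shut fingers; the grasp point (between the pads) lies arm.grasp_offset behind it (arm.grasp_offset is the distance from the TCP to the grasp point, in m); z points along the fingers, y is the line along which they close (so a half turn about z gives the same grasp; the last joint's range is limited). The gripper opens to 95 mm and grips with 3 to 60 N. Pads are 20 mm wide; open, the fingers measure 119 mm over their backs; the gripper's body (75 mm by 180 mm) begins 59 mm behind the grasp point.
Start: joints at [1.249, 0.124, 1.65, -0, 1.367, -0.083], TCP at [0.154, 0.632, 0.215] pointing down, gripper open.
Joint ranges: [-2.61, 2.61], [-1.02, 2.33], [0.03, 2.71], [-1.35, 4.49], [0.32, 2.68], [-2.91, 2.91]. Speed limits (rad/s): [2.57, 2.57, 3.14, 3.14, 3.14, 3.14].

## Interface

Orientations are given as a unit quaternion [x, y, z, w].
In Python, from station import arm gives the robot as it stands. The module is installed in compiled form; this text tells all that it offers.
- The arm moves only by the tool step_arm, never from a script. Its argument "moves" is a list of rows, each a list of 5 numbers: the shift along the tool's x, y, z as a fraction of full scale, then the turn about the tool's z as a fraction of full scale, then the opening, from -1 (shut) to 1 (fully open). In form: [[tx, ty, tz, turn, jaw], ...]. A call has 1 to 20 rows; each row is the pose to reach, as a shift and turn from the pose commanded when the call began, along the tool's axes at that moment; what a row does not reach only later rows make up. Full scale, the value 1, is 15 cm for a shift and 60 degrees for a turn. A row lasts 1/12 s, in which the tool goes at most 41.7 mm and 7.16 degrees, less where a joint would pass 70% of its speed; a pose out of reach is approached as far as the arm can. A call with a number of a shift or a turn outside -1 to 1 is refused whole. A call with a gripper value outside its range is refused whole. The fingers move at their own pace and stop on an object; "squeeze" is the grip in N (left out, the last holds). Time passes only in rows, so rows that repeat a pose let the fingers close. It gives the time, the measured TCP pose, the force, the opening and the grip force at its end, in the units of the state.
- arm.get_obs(): the state, without advancing time (a new reading comes with each control period).
- arm.grab_frame(name): name is "scene" or "top"; returns a dict with "frame" (400x640x3 uint8, blue, green, red), "z_map" (400x640 float32, m along the optical axis (not along the pixel's ray), 0 where there is no reading), "camera_matrix" (3x3 intrinsics, pixels), "k1" (the pictures are not rectified: a ray, as slopes to the right and down, at radius r is drawn at 1 + k1 r^2 times it, then the intrinsics apply), "eye" and "attitude" of the camera in the world. Camera axes: x right, y up, looking along -z (the intrinsics and any distortion apply to the point x, -y, -z); pixel columns grow to the right and rows downward; lengths in m; the calibration is good to about 2 mm. A picture is of the moment at which its call begins.
- arm.finish_job(): hands the job in; it is judged then, once.
Trained networks look in a picture, given as the dict that the camera call returned (one of the last four; its "shot" number tells which), for a name from the list of things; names that differ only in an ending like _2 or _b are one class to them, and where a whole thing is asked for, a point or a joint stands for the part that bears it (a point fixed in the world has none). Each returns a list of dicts, best first, with "conf" (0 to 1); they miss things now and then, are a little off and sometimes report something else, mostly with a low value. They report only what shows in the picture. A call takes as long as a camera call.
- arm.trace(label, picture): "pixels" (400x640 bool, what is visible of it).
- arm.pinpoint(label, picture): "xyz" ([x, y, z] in m, in the coordinates of the camera as it stood for that picture, good to about 4 mm: a listed point, or the origin of a listed thing).
The state is a dict: "clock": time; "joint_positions": joint angles; "qvel": joint speeds; "joint_torque": joint torques, N m; "tcp_pos": TCP position; "tool_rot": TCP orientation; "contact_force": force on the tool from outside, world axes, zero at the start; "torque": the same for the moment, N m; "width": opening from 0.0 (shut) to 1.0 (fully open); "grip_force": force on a finger pad.
Only numpy, scipy, OpenCV 4.12 (cv2) and the standard library are available. Lean on these libraries where they do the work, as an engineer would, in place of code of your own. Each camera call takes 0.05 s, during which the arm holds its last target. There are 200 camera calls.

## Working session

There is one attempt and no reset: what is moved stays moved. The work goes in short steps, Python scripts to look and compute and a tool call to move; the robot and the scene stay as the last step left them, time stands still between calls to the robot, and variables do not carry over. Pictures are saved under pics/ and viewed, at most 10 in all, crops included, and the job is handed in when it is done.

Besides the shell and the picture viewer there is one more tool, called after ">>>" as name(argument=value, ...), one argument or row to a line, values as JSON. step_arm: Moves the arm, as the interface text tells. Its arguments: {"type":"object","properties":{"moves":{"type":"array"},"squeeze":{"type":"number"}},"required":["moves"]}

```bash
mkdir -p pics
cat > h.py <<'E'
import numpy as np, cv2
from scipy.spatial.transform import Rotation as R
from station import arm
def toworld(p,f):
    a=np.array(f["attitude"],float)
    M=a if a.shape==(3,3) else R.from_quat(a).as_matrix()
    return M@np.array(p)+np.array(f["eye"])
def pix2w(f,u,v,z):
    """pixel + z_map depth -> world"""
    K=np.array(f["camera_matrix"]); D=np.array([f["k1"],0,0,0,0],float)
    q=cv2.undistortPoints(np.array([[[u,v]]],float),K,D)[0,0]
    return toworld([q[0]*z,-q[1]*z,-z],f)
def mask_w(f,m):
    K=np.array(f["camera_matrix"]); D=np.array([f["k1"],0,0,0,0],float)
    m=m&(f["z_map"]>0); v,u=np.nonzero(m); z=f["z_map"][v,u]
    q=cv2.undistortPoints(np.stack([u,v],-1).astype(float)[:,None],K,D)[:,0]
    P=np.stack([q[:,0]*z,-q[:,1]*z,-z],-1)
    a=np.array(f["attitude"],float); M=a if a.shape==(3,3) else R.from_quat(a).as_matrix()
    return P@M.T+np.array(f["eye"])
E
python3 - <<'E'
from h import *
o=arm.get_obs(); print(o, arm.grasp_offset)
L="mallet mallet_grip rest rest_seat carrier heatsink capacitors transformer post_blue post_orange pin_blue_top pin_orange_top tester start_top flux spray spool spare tub driver tin".split()
for n in("scene","top"):
    f=arm.grab_frame(n); cv2.imwrite(f"pics/{n}0.png",f["frame"])
    print(n,f["eye"],f["attitude"],f["k1"],f["camera_matrix"])
    for l in L:
        r=arm.pinpoint(l,f)
        print(l,[(np.round(toworld(d["xyz"],f),3).tolist(),round(d["conf"],2)) for d in r[:2]])
E
```

```text
{'clock': 0.0, 'joint_positions': array([ 1.24941460e+00,  1.24501485e-01,  1.65169904e+00,  1.07213903e-05,
        1.36748598e+00, -8.26062122e-02]), 'qvel': array([ 0.00015635,  0.00175642, -0.00152229, -0.00116731, -0.00268138,
       -0.00049947]), 'joint_torque': array([ 6.07194670e-04, -4.17628634e+01, -3.59917152e+01,  7.74999987e-02,
        4.92811797e-02, -1.77690167e-04]), 'tcp_pos': array([0.15355579, 0.63092991, 0.21337459]), 'tool_rot': array([ 1.19105361e-01,  9.92881069e-01, -1.02458967e-03, -2.15180509e-04]), 'contact_force': array([0.0477914 , 0.19428252, 0.43927911]), 'torque': array([ 0.00057298, -0.04925349,  0.02457284]), 'grip_force': 0.0, 'width': 1.0022500255638507} 0.0188
scene [1.04188791 0.19000165 0.84231148] [0.15611603 0.23122899 0.80352369 0.52584277] -0.036595134423601884 [[373.75689433   0.         318.47871694]
 [  0.         373.75689433 203.38156771]
 [  0.           0.           1.        ]]
mallet [([0.478, -0.323, 0.007], 0.66)]
mallet_grip [([0.424, -0.354, 0.044], 0.98), ([0.517, -0.052, 0.08], 0.56)]
rest [([0.424, -0.355, 0.046], 0.61), ([
[... 1706 characters left out ...]
035, 0.0], 0.44)]
post_blue [([0.617, 0.077, -0.001], 0.67)]
post_orange [([0.577, -0.076, 0.002], 0.56), ([0.435, 0.334, 0.072], 0.16)]
pin_blue_top [([0.614, 0.079, 0.061], 0.6), ([0.458, 0.327, -0.0], 0.58)]
pin_orange_top [([0.574, -0.08, 0.059], 0.5)]
tester [([0.457, 0.323, -0.002], 0.82), ([0.652, 0.144, -0.0], 0.44)]
start_top [([0.433, 0.335, 0.069], 0.65)]
flux [([0.651, 0.146, 0.002], 0.83), ([0.579, -0.081, 0.003], 0.31)]
spray [([0.526, -0.149, 0.003], 0.63)]
spool [([0.795, -0.038, -0.005], 0.77)]
spare [([0.79, 0.109, 0.003], 0.85)]
tub [([0.784, -0.194, -0.003], 0.89), ([0.516, -0.043, 0.073], 0.72)]
driver [([0.735, 0.294, 0.001], 0.86)]
tin [([0.665, -0.282, -0.005], 0.57)]
```

View pics/top0.png

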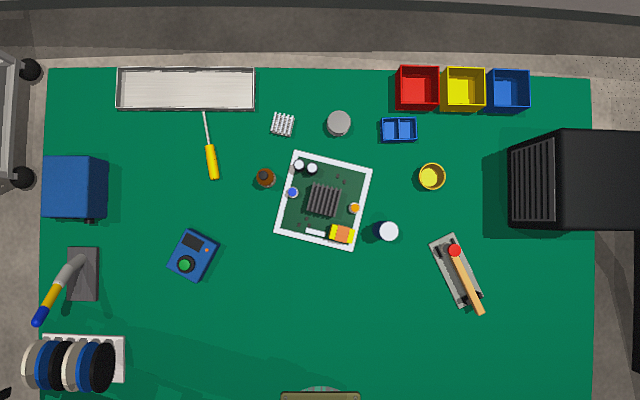

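Run:
```python
from h import *
for n in("scene","top"):
    f=arm.grab_frame(n)
    print(n)
    for l in "mallet pin_blue_top pin_orange_top start_top heatsink transformer spray flux rest".split():
        r=arm.trace(l,f)
        if not r: print(l,"none");continue
        P=mask_w(f,r[0]["pixels"])
        zt=np.percentile(P[:,2],95); T=P[P[:,2]>zt-0.005]
        lo,hi=np.percentile(T[:,:2],[2,98],axis=0)
        print(l,round(r[0]["conf"],2),len(P),"ztop",round(zt,4),"n",len(T),"mid",((lo+hi)/2).round(4),"size",(hi-lo).round(4),"med",np.median(T,axis=0).round(4))
        if l=="mallet":
            Hd=P[P[:,2]>0.062]; print(" head",np.median(Hd,axis=0).round(4),((Hd.min(0)+Hd.max(0))/2).round(4),len(Hd))
            S=P[(P[:,2]>0.045)&(P[:,2]<0.062)]
            if len(S)>10:
                c=S[:,:2].mean(0); d=np.linalg.svd(S[:,:2]-c)[2][0]; t=(S[:,:2]-c)@d
                print(" handle c",c.round(4),"ang",np.degrees(np.arctan2(d[1],d[0])).round(2),t.min().round(4),t.max().round(4),"z",np.median(S[:,2]).round(4))
```

```text
scene
mallet 0.58 520 ztop 0.0797 n 87 mid [ 0.4772 -0.3244] size [0.0292 0.0296] med [ 0.4766 -0.3245  0.0791]
 head [ 0.48   -0.3212  0.0784] [ 0.4764 -0.3243  0.0726] 120
 handle c [ 0.3975 -0.3616] ang 26.65 -0.0937 0.1046 z 0.0563
pin_blue_top 0.58 49 ztop 0.061 n 47 mid [0.6169 0.0756] size [0.0174 0.0173] med [0.616  0.0758 0.0584]
pin_orange_top 0.38 53 ztop 0.0599 n 46 mid [ 0.579  -0.0797] size [0.0187 0.0188] med [ 0.5794 -0.08    0.0579]
start_top 0.49 110 ztop 0.0746 n 78 mid [0.4361 0.3341] size [0.0247 0.0242] med [0.4366 0.3341 0.072 ]
heatsink 0.67 6241 ztop 0.0841 n 551 mid [ 0.5877 -0.0108] size [0.1692 0.0946] med [ 0.5949 -0.006   0.0847]
transformer 0.56 6112 ztop 0.0842 n 547 mid [ 0.5877 -0.0102] size [0.1694 0.0936] med [ 0.5952 -0.0056  0.0847]
spray 0.84 707 ztop 0.1204 n 194 mid [ 0.524  -0.1532] size [0.0396 0.0396] med [ 0.5241 -0.1534  0.1194]
flux 0.55 464 ztop 0.1157 n 63 mid [0.6522 0.1427] size [0.0171 0.0182] med [0.6529 0.1428 0.1155]
rest 0.82 759 ztop 0.0267 n 69 mid [ 0.4184 -0.35  ] size [0.1576 0.1088] med [ 0.3626 -0.3681  0.0284]
top
mallet
[... 199 characters left out ...]
.87 -0.1067 0.0886 z 0.0546
pin_blue_top none
pin_orange_top none
start_top 0.61 136 ztop 0.0752 n 93 mid [0.4346 0.3359] size [0.0225 0.0228] med [0.4353 0.3356 0.0726]
heatsink 0.97 6804 ztop 0.0812 n 725 mid [5.91e-01 5.00e-04] size [0.1895 0.1362] med [ 0.5847 -0.011   0.0804]
transformer 0.7 6688 ztop 0.0819 n 657 mid [0.5898 0.001 ] size [0.1872 0.1328] med [ 0.585  -0.0108  0.0821]
spray 0.7 435 ztop 0.1203 n 258 mid [ 0.5226 -0.1504] size [0.0412 0.0382] med [ 0.5226 -0.1506  0.1182]
flux 0.63 294 ztop 0.1168 n 67 mid [0.6496 0.1425] size [0.0187 0.0188] med [0.6495 0.1425 0.1153]
rest 0.86 1405 ztop 0.0401 n 91 mid [ 0.3964 -0.364 ] size [0.1188 0.082 ] med [ 0.3567 -0.368   0.0474]
```

The top view shows the rest with the mallet (red head near pixel 455,250, handle running to 482,313), the carrier at (322,200) with blue pin at (292,192) and orange pin at (354,208), and the tester's button at (184,265).

The carrier's yaw is about -13.8°, with blue at +y. For blue the handle goes toward the carrier's -x, and for orange toward +x, because the transformer blocks -x there.

```bash
cat > plan.py <<'E'
import numpy as np
def plan(p,psi,wps):
    """commanded pose p, yaw psi(deg); wps: list of (x,y,z,psi). prints calls"""
    p=np.array(p,float)
    for w in wps:
        t=np.array(w[:3]); 
        while True:
            c,s=np.cos(np.radians(psi)),np.sin(np.radians(psi))
            A=np.array([[c,s,0],[s,-c,0],[0,0,-1]])
            d=A@(t-p); dy=-(w[3]-psi)
            k=max(abs(d).max()/.149,abs(dy)/59.9,1)
            f=np.round(d/k/.15,3); g=round(dy/k/60,3)
            n=int(np.ceil(max(np.linalg.norm(f)*150/41.7,abs(g)*60/7.16)))
            p=p+A.T@(f*.15); psi-=g*60
            print(f.tolist(),g,"rows",n,"->",p.round(4),round(psi,1))
            if k==1: break
E
python3 - <<'E'
from plan import plan
plan([.154,.632,.215],166.3,[(.42,0,.2,86),(.4366,-.3429,.2,26),(.4366,-.3429,.10,26)])
E
```

```text
[-0.736, -0.993, 0.027] 0.362 rows 5 -> [0.226  0.4611 0.211 ] 144.6
[-0.993, -0.615, 0.026] 0.342 rows 5 -> [0.2939 0.2996 0.207 ] 124.1
[-0.993, -0.197, 0.022] 0.296 rows 4 -> [0.3528 0.1597 0.2038] 106.3
[-0.993, 0.113, 0.022] 0.293 rows 4 -> [0.4109 0.0215 0.2005] 88.7
[-0.142, 0.064, 0.003] 0.045 rows 1 -> [ 0.42 -0.    0.2 ] 86.0
[-0.993, 0.117, 0.0] 0.437 rows 4 -> [ 0.4272 -0.1498  0.2   ] 59.8
[-0.993, 0.645, 0.0] 0.518 rows 5 -> [ 0.4359 -0.3272  0.2   ] 28.7
[-0.046, 0.094, 0.0] 0.045 rows 1 -> [ 0.4366 -0.3429  0.2   ] 26.0
[-0.0, -0.0, 0.667] 0.0 rows 3 -> [ 0.4366 -0.3429  0.1   ] 26.0
```

>>> step_arm(
  moves=[
    [-0.736,-0.993,0.027,0.362,1],
    [-0.736,-0.993,0.027,0.362,1],
    [-0.736,-0.993,0.027,0.362,1],
    [-0.736,-0.993,0.027,0.362,1],
    [-0.736,-0.993,0.027,0.362,1],
    [-0.736,-0.993,0.027,0.362,1],
  ],
)

```text
clock: 3.7
tcp_pos: [0.2269, 0.4579, 0.2106]
tool_rot: [0.306, 0.952, -0.0, 0.0]
contact_force: [0.1, 0.8, 0.7]
width: 0.998
grip_force: 0.0
```

>>> step_arm(
  moves=[
    [-0.993,-0.615,0.026,0.342,1],
    [-0.993,-0.615,0.026,0.342,1],
    [-0.993,-0.615,0.026,0.342,1],
    [-0.993,-0.615,0.026,0.342,1],
    [-0.993,-0.615,0.026,0.342,1],
    [-0.993,-0.615,0.026,0.342,1],
  ],
)

```text
clock: 4.2
tcp_pos: [0.2947, 0.2982, 0.2071]
tool_rot: [0.471, 0.882, 0.001, 0.0]
contact_force: [-0.2, 0.1, -0.9]
width: 1.001
grip_force: 0.0
```

>>> step_arm(
  moves=[
    [-0.993,-0.197,0.022,0.296,1],
    [-0.993,-0.197,0.022,0.296,1],
    [-0.993,-0.197,0.022,0.296,1],
    [-0.993,-0.197,0.022,0.296,1],
    [-0.993,-0.197,0.022,0.296,1],
    [-0.993,-0.197,0.022,0.296,1],
  ],
)

```text
clock: 4.7
tcp_pos: [0.3534, 0.1599, 0.2037]
tool_rot: [0.6, 0.8, 0.0, -0.0]
contact_force: [-0.4, 0.1, 0.3]
width: 1.001
grip_force: 0.0
```

>>> step_arm(
  moves=[
    [-0.993,0.113,0.022,0.293,1],
    [-0.993,0.113,0.022,0.293,1],
    [-0.993,0.113,0.022,0.293,1],
    [-0.993,0.113,0.022,0.293,1],
    [-0.993,0.113,0.022,0.293,1],
    [-0.993,0.113,0.022,0.293,1],
  ],
)

```text
clock: 5.2
tcp_pos: [0.4115, 0.0222, 0.2001]
tool_rot: [0.715, 0.699, 0.0, -0.001]
contact_force: [0.2, 0.6, -0.3]
width: 1.001
grip_force: 0.0
```

>>> step_arm(
  moves=[
    [-0.993,0.117,0.0,0.482,1],
    [-0.993,0.117,0.0,0.482,1],
    [-0.993,0.117,0.0,0.482,1],
    [-0.993,0.117,0.0,0.482,1],
    [-0.993,0.117,0.0,0.482,1],
    [-0.993,0.117,0.0,0.482,1],
  ],
)

```text
clock: 5.7
tcp_pos: [0.4257, -0.1269, 0.2001]
tool_rot: [0.866, 0.499, 0.0, -0.001]
contact_force: [-0.1, -0.1, -0.3]
width: 1.001
grip_force: 0.0
```

>>> step_arm(
  moves=[
    [-0.993,0.645,0.0,0.563,1],
    [-0.993,0.645,0.0,0.563,1],
    [-0.993,0.645,0.0,0.563,1],
    [-0.993,0.645,0.0,0.563,1],
    [-0.993,0.645,0.0,0.563,1],
    [-0.993,0.645,0.0,0.563,1],
    [-0.993,0.645,0.0,0.563,1],
  ],
)

```text
clock: 6.28
tcp_pos: [0.4348, -0.3036, 0.1998]
tool_rot: [0.974, 0.228, -0.0, -0.001]
contact_force: [0.4, -0.4, 0.2]
width: 0.999
grip_force: 0.0
```

Run:
```python
from h import *; from plan import plan
o=arm.get_obs(); a=R.from_quat(o["tool_rot"]).as_matrix()[:,0]; psi=np.degrees(np.arctan2(a[1],a[0]))
print(o["tcp_pos"],psi,o["clock"])
plan(o["tcp_pos"],psi,[(.4366,-.3429,.10,26),(.4366,-.3429,.025,26)])
```

```text
[ 0.43481087 -0.30357715  0.19978231] 26.316124970999468 6.2833
[-0.106, 0.24, 0.665] 0.005 rows 3 -> [ 0.4365 -0.3429  0.1   ] 26.0
[0.0, 0.0, 0.5] 0.0 rows 2 -> [ 0.4365 -0.3429  0.025 ] 26.0
```

>>> step_arm(
  moves=[
    [-0.106,0.24,0.2,0.005,0.2],
    [-0.106,0.24,0.4,0.005,0.2],
    [-0.106,0.24,0.665,0.005,0.2],
    [-0.106,0.24,0.665,0.005,0.2],
    [-0.106,0.24,0.665,0.005,0.2],
    [-0.106,0.24,0.665,0.005,0.2],
  ],
)

```text
clock: 6.78
tcp_pos: [0.4368, -0.3439, 0.1023]
tool_rot: [0.975, 0.224, 0.001, 0.001]
contact_force: [-0.3, 0.5, 0.1]
width: 0.643
grip_force: 0.0
```

Run:
```python
from h import *
o=arm.get_obs(); print(o["tcp_pos"],o["width"])
f=arm.grab_frame("scene"); cv2.imwrite("pics/s1.png",cv2.resize(f["frame"][80:260,0:260],None,fx=3,fy=3))
```

```text
[ 0.43680937 -0.34387429  0.10231753] 0.642648146669786
```

View pics/s1.png

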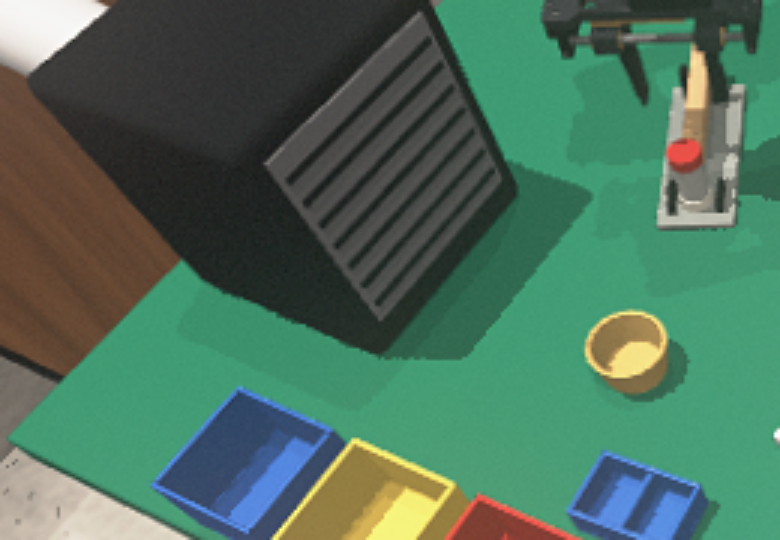

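The open fingers (crop x≈635 to 735) straddle the handle at x≈700, behind the red head, so I can descend.

>>> step_arm(
  moves=[
    [0,0,0.2,0,0.2],
    [0,0,0.4,0,0.2],
    [0,0,0.5,0,0.2],
    [0,0,0.51,0,0.2],
    [0,0,0.51,0,-0.3],
    [0,0,0.51,0,-1],
    [0,0,0.51,0,-1],
    [0,0,0.51,0,-1],
    [0,0,0.51,0,-1],
    [0,0,0.51,0,-1],
    [0,0,0.51,0,-1],
    [0,0,0.51,0,-1],
  ],
  squeeze=60,
)

```text
clock: 7.83
tcp_pos: [0.4355, -0.3448, 0.0246]
tool_rot: [0.975, 0.223, -0.0, -0.0]
contact_force: [-1.5, 2.4, 5.3]
width: 0.201
grip_force: 59.9
```

Run:
```python
from h import *
o=arm.get_obs(); print(o["tcp_pos"],o["tool_rot"],o["width"],o["grip_force"],o["contact_force"])
```

```text
[ 0.43551049 -0.34484439  0.02455841] [ 9.74848622e-01  2.22867972e-01 -1.12431903e-05 -1.74448717e-04] 0.20138878755985953 59.9377977848053 [-1.49168902  2.41657788  5.31849156]
```

>>> step_arm(
  moves=[
    [0,0,-0.05,0,-1],
    [0,0,-0.15,0,-1],
    [0,0,-0.4,0,-1],
    [0,0,-0.6,0,-1],
    [0,0,-0.8,0,-1],
    [0,0,-0.95,0,-1],
    [0,0,-0.95,0,-1],
    [0,0,-0.95,0,-1],
  ],
)

```text
clock: 8.5
tcp_pos: [0.4357, -0.3454, 0.167]
tool_rot: [0.975, 0.223, 0.001, 0.001]
contact_force: [0.6, 1.1, -3.4]
width: 0.205
grip_force: 59.9
```

Run:
```python
from h import *; from plan import plan
o=arm.get_obs(); a=R.from_quat(o["tool_rot"]).as_matrix()[:,0]; psi=np.degrees(np.arctan2(a[1],a[0]))
print(o["tcp_pos"],psi,o["width"],o["contact_force"],o["torque"])
for n in("scene","top"):
    f=arm.grab_frame(n)
    r=arm.trace("mallet",f)
    if r:
        P=mask_w(f,r[0]["pixels"]); print(n,r[0]["conf"],len(P))
        hsv=cv2.cvtColor(f["frame"],cv2.COLOR_BGR2HSV); red=((hsv[...,0]<6)|(hsv[...,0]>174))&(hsv[...,1]>150)
        H=mask_w(f,cv2.dilate(r[0]["pixels"].astype(np.uint8),np.ones((3,3)))>0&red) if 0 else mask_w(f,red); H=H[np.hypot(*(H[:,:2]-o["tcp_pos"][:2]).T)<.12]
        zt=np.percentile(H[:,2],90);T=H[H[:,2]>zt-.006]; lo,hi=np.percentile(T[:,:2],[2,98],axis=0)
        print(len(T),zt,(lo+hi)/2,hi-lo)
        A=np.c_[T,np.ones(len(T))]; pl=np.linalg.lstsq(A[:,[0,1,3]],T[:,2],rcond=None)[0]; print("top slope",pl)
    for d in arm.pinpoint("mallet",f)[:1]: print("pp",toworld(d["xyz"],f),d["conf"])
u=np.array([np.cos(np.radians(-13.8)),np.sin(np.radians(-13.8))])
t=np.array([.616,.0765])-.045*u
plan(o["tcp_pos"],psi,[(*t,.16,-13.8)])
```

```text
[ 0.43571546 -0.34536684  0.16699752] 25.729921527526272 0.2051641351134031 [ 0.57122812  1.14973133 -3.39178182] [-0.05868234  0.19489573  0.01815111]
scene 0.67 354
100 0.2226046350391544 [ 0.47777536 -0.32296511] [0.03000922 0.02722634]
top slope [-0.01102595 -0.02605146  0.2180027 ]
pp [ 0.47876025 -0.32508103  0.15496231] 0.65
top 0.79 353
169 0.2182199093102822 [ 0.47584787 -0.32233861] [0.02950849 0.02814201]
top slope [ 0.01847873 -0.29565311  0.11256641]
pp [ 0.47361481 -0.320811    0.14352129] 0.7
[0.935, -0.993, 0.021] 0.297 rows 5 -> [ 0.4974 -0.1503  0.1638] 7.9
[0.472, -0.993, 0.017] 0.24 rows 4 -> [0.547  0.007  0.1613] -6.5
[0.107, -0.551, 0.009] 0.122 rows 3 -> [0.5723 0.0873 0.1599] -13.8
```

>>> step_arm(
  moves=[
    [0.935,-0.993,0.021,0.297,-1],
    [0.935,-0.993,0.021,0.297,-1],
    [0.935,-0.993,0.021,0.297,-1],
    [0.935,-0.993,0.021,0.297,-1],
    [0.935,-0.993,0.021,0.297,-1],
    [0.935,-0.993,0.021,0.297,-1],
    [0.935,-0.993,0.021,0.297,-1],
  ],
)

```text
clock: 9.38
tcp_pos: [0.497, -0.1476, 0.1621]
tool_rot: [0.997, 0.071, -0.001, -0.0]
contact_force: [0.7, -0.4, -2.4]
width: 0.205
grip_force: 59.9
```

>>> step_arm(
  moves=[
    [0.472,-0.993,0.017,0.24,-1],
    [0.472,-0.993,0.017,0.24,-1],
    [0.472,-0.993,0.017,0.24,-1],
    [0.472,-0.993,0.017,0.24,-1],
    [0.472,-0.993,0.017,0.24,-1],
    [0.472,-0.993,0.017,0.24,-1],
  ],
)

```text
clock: 9.88
tcp_pos: [0.5469, 0.0084, 0.1599]
tool_rot: [0.998, -0.055, -0.001, 0.0]
contact_force: [-0.6, -1.0, -2.5]
width: 0.211
grip_force: 59.9
```

```bash
cat >> h.py <<'E'
def pose():
    o=arm.get_obs(); a=R.from_quat(o["tool_rot"]).as_matrix()[:,0]; psi=np.degrees(np.arctan2(a[1],a[0]))
    print(o["tcp_pos"].round(4),psi.round(2),o["clock"],o["contact_force"].round(1),round(o["width"],3))
    return o["tcp_pos"],psi
E
python3 - <<'E'
from h import *; from plan import plan
plan(*pose(),[(.5709,.0860,.105,-13.8)])
E
```

```text
[0.5469 0.0084 0.1599] -6.33 9.8833 [-0.6 -1.  -2.5] 0.211
[0.102, -0.532, 0.366] 0.125 rows 3 -> [0.5709 0.0861 0.105 ] -13.8
```

>>> step_arm(
  moves=[
    [0.102,-0.532,0,0.125,-1],
    [0.102,-0.532,0,0.125,-1],
    [0.102,-0.532,0,0.125,-1],
    [0.102,-0.532,0.1,0.125,-1],
    [0.102,-0.532,0.3,0.125,-1],
    [0.102,-0.532,0.366,0.125,-1],
    [0.102,-0.532,0.366,0.125,-1],
    [0.102,-0.532,0.366,0.125,-1],
    [0.102,-0.532,0.366,0.125,-1],
  ],
)

```text
clock: 10.63
tcp_pos: [0.5718, 0.084, 0.107]
tool_rot: [0.992, -0.122, 0.001, -0.0]
contact_force: [0.9, -0.0, -2.3]
width: 0.204
grip_force: 59.9
```

Run:
```python
from h import *; from plan import plan
p,psi=pose()
for n in("scene","top"):
    f=arm.grab_frame(n)
    hsv=cv2.cvtColor(f["frame"],cv2.COLOR_BGR2HSV); red=((hsv[...,0]<6)|(hsv[...,0]>174))&(hsv[...,1]>150)
    H=mask_w(f,red); H=H[np.hypot(*(H[:,:2]-p[:2]).T)<.12]
    zt=np.percentile(H[:,2],90);T=H[H[:,2]>zt-.006]; lo,hi=np.percentile(T[:,:2],[2,98],axis=0)
    print(n,len(T),zt,(lo+hi)/2,hi-lo)
    if n=="scene": cv2.imwrite("pics/s2.png",cv2.resize(f["frame"][120:320,180:440],None,fx=3,fy=3,interpolation=2))
    for d in arm.pinpoint("pin_blue_top",f)[:1]: print(toworld(d["xyz"],f),d["conf"])
```

```text
[0.5718 0.084  0.107 ] -14.05 10.6333 [ 0.9 -0.  -2.3] 0.204
scene 140 0.16275953820761946 [0.61648251 0.07263216] [0.0278121  0.02756846]
[0.61264997 0.07430028 0.06235967] 0.61
top 2 0.16441517451309468 [0.63020211 0.07373845] [0.00022407 0.00227041]
```

View pics/s2.png

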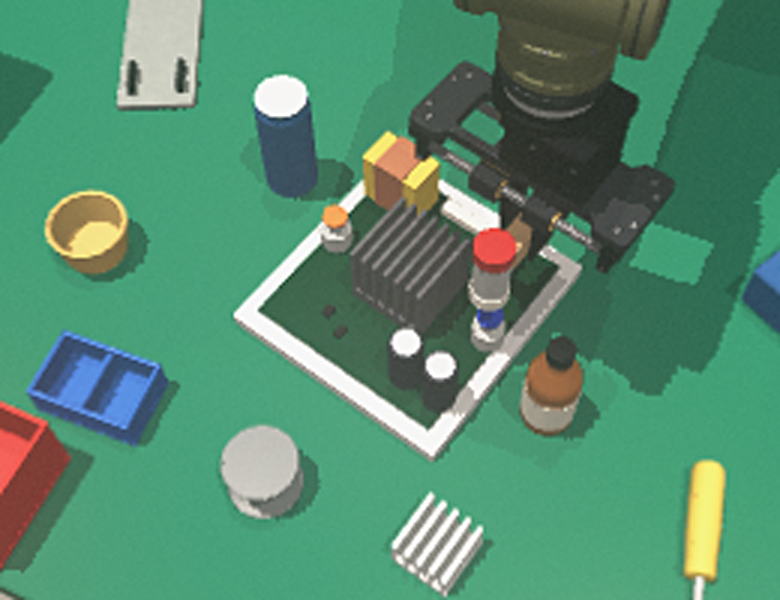

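The scene crop shows the head (495,250) over the blue pin (490,318), clear of the capacitors and heatsink. I'll shift about 2.5 mm toward +y and strike.

>>> step_arm(
  moves=[
    [-0.004,-0.016,0,0,-1],
    [-0.004,-0.016,0,0,-1],
    [-0.004,-0.016,0.05,0,-1],
    [-0.004,-0.016,0.13,0,-1],
    [-0.004,-0.016,0.22,0,-1],
    [-0.004,-0.016,0.31,0,-1],
    [-0.004,-0.016,0.32,0,-1],
  ],
)

```text
clock: 11.42
tcp_pos: [0.5703, 0.0881, 0.0572]
tool_rot: [0.993, -0.122, -0.001, -0.0]
contact_force: [-7.6, 0.7, 12.7]
width: 0.207
grip_force: 60.0
```

Run:
```python
from h import *
pose(); print(arm.get_obs()["torque"])
```

```text
[0.5703 0.0881 0.0572] -13.98 11.4167 [-7.6  0.7 12.7] 0.207
[ 0.14663009  1.29609689 -0.05888265]
```

>>> step_arm(
  moves=[
    [0,0,-0.15,0,-1],
    [0,0,-0.4,0,-1],
    [0,0,-0.6,0,-1],
    [0,0,-0.65,0,-1],
    [0,0,-0.65,0,-1],
  ],
)

```text
clock: 11.83
tcp_pos: [0.5725, 0.0876, 0.157]
tool_rot: [0.993, -0.122, 0.002, -0.0]
contact_force: [0.5, -0.1, -3.4]
width: 0.211
grip_force: 60.0
```

```bash
cat >> h.py <<'E'
def look(pinxy,p,hue):
    """head top centre/height, and pin-head height by colour near pinxy"""
    f=arm.grab_frame("scene")
    hsv=cv2.cvtColor(f["frame"],cv2.COLOR_BGR2HSV); h=hsv[...,0]
    H=mask_w(f,((h<6)|(h>174))&(hsv[...,1]>150)); H=H[np.hypot(*(H[:,:2]-p[:2]).T)<.12]
    zt=np.percentile(H[:,2],90);T=H[H[:,2]>zt-.006]; lo,hi=np.percentile(T[:,:2],[2,98],axis=0)
    print("head",len(T),zt.round(4),((lo+hi)/2).round(4)); 
    A=np.c_[T[:,:2]-T[:,:2].mean(0),np.ones(len(T))]; print(" slope",np.linalg.lstsq(A,T[:,2],rcond=None)[0].round(3))
    for nm,xy,(a,b) in hue:
        M=(h>=a)&(h<=b)&(hsv[...,1]>120)&(hsv[...,2]>60); Q=mask_w(f,M); Q=Q[np.hypot(*(Q[:,:2]-xy).T)<.018]
        if len(Q): print(nm,len(Q),np.percentile(Q[:,2],[10,50,90]).round(4),Q[:,:2].mean(0).round(4))
    return f
HUE=[("blue",np.array([.616,.0765]),(105,130)),("orange",np.array([.578,-.079]),(8,22))]
E
python3 - <<'E'
from h import *
p,_=pose(); f=look(None,p,HUE)
for l in("pin_blue_top","pin_orange_top"):
    print(l,[(toworld(d["xyz"],f).round(4),round(d["conf"],2)) for d in arm.pinpoint(l,f)[:2]])
cv2.imwrite("pics/s3.png",cv2.resize(f["frame"][140:260,260:400],None,fx=5,fy=5,interpolation=2))
E
```

```text
[0.5725 0.0876 0.157 ] -13.98 11.8333 [ 0.5 -0.1 -3.4] 0.211
head 151 0.2159 [0.6152 0.0765]
 slope [0.028 0.003 0.214]
blue 48 [0.0432 0.0449 0.0462] [0.6153 0.0753]
orange 44 [0.0564 0.0581 0.0596] [ 0.579  -0.0795]
pin_blue_top [(array([0.6128, 0.0744, 0.0439]), 0.64)]
pin_orange_top [(array([ 7.907e-01,  1.048e-01, -3.000e-04]), 0.57), (array([ 0.5764, -0.0823,  0.057 ]), 0.42)]
```

View pics/s3.png

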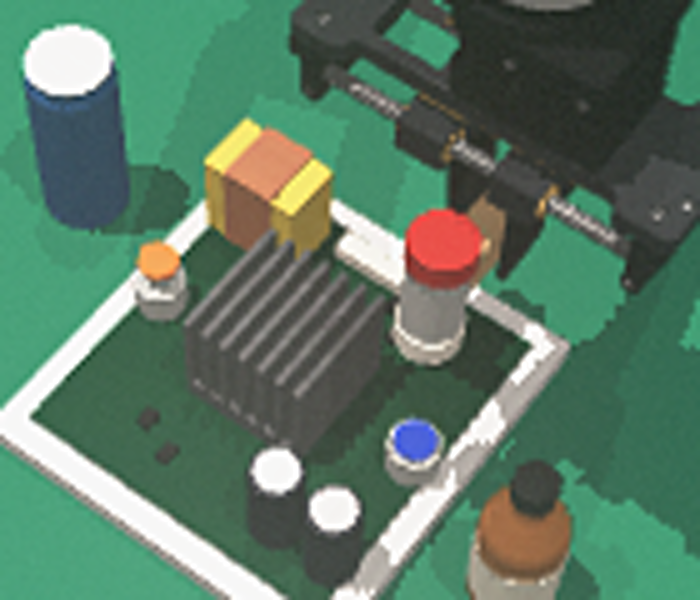

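>>> step_arm(
  moves=[
    [-0.003,0,0.15,0,-1],
    [-0.003,0,0.35,0,-1],
    [-0.003,0,0.5,0,-1],
    [-0.003,0,0.59,0,-1],
    [-0.003,0,0.675,0,-1],
    [-0.003,0,0.675,0,-1],
  ],
)

```text
clock: 12.48
tcp_pos: [0.5675, 0.0876, 0.0521]
tool_rot: [0.993, -0.122, -0.004, 0.001]
contact_force: [-2.1, 0.2, -0.8]
width: 0.208
grip_force: 60.0
```

>>> step_arm(
  moves=[
    [0,0,-0.15,0,-1],
    [0,0,-0.4,0,-1],
    [0,0,-0.6,0,-1],
    [0,0,-0.72,0,-1],
    [0,0,-0.72,0,-1],
    [0,0,-0.72,0,-1],
  ],
)

```text
clock: 12.98
tcp_pos: [0.5709, 0.0876, 0.1621]
tool_rot: [0.993, -0.122, 0.001, -0.0]
contact_force: [0.3, -0.2, -4.2]
width: 0.207
grip_force: 60.0
```

Run:
```python
from h import *; from plan import plan
p,psi=pose(); f=look(None,p,HUE)
look(None,p,HUE)
plan(p,psi,[(.60,.02,.165,50),(.62,-.09,.165,166.2)])
```

```text
[0.5709 0.0876 0.1621] -13.98 12.9833 [ 0.3 -0.2 -4.2] 0.207
head 154 0.2271 [0.6086 0.0788]
 slope [ 0.071 -0.027  0.225]
blue 49 [0.0432 0.0444 0.0465] [0.6154 0.0753]
orange 46 [0.0563 0.0583 0.0599] [ 0.5791 -0.0792]
head 153 0.2249 [0.6073 0.0786]
 slope [ 0.039 -0.035  0.223]
blue 47 [0.0434 0.0449 0.0464] [0.6157 0.0752]
orange 46 [0.056  0.0584 0.0596] [ 0.579  -0.0793]
[0.278, 0.366, -0.018] -0.998 rows 9 -> [0.5981 0.0243 0.1648] 45.9
[-0.011, 0.029, -0.001] -0.068 rows 1 -> [0.6    0.0201 0.165 ] 50.0
[-0.246, 0.296, -0.0] -0.998 rows 9 -> [ 0.6103 -0.0367  0.165 ] 109.9
[-0.356, -0.06, -0.0] -0.939 rows 8 -> [ 0.62  -0.09   0.165] 166.2
```

Blue is home: its reading did not change on the second blow (0.0444-0.0449, expected 0.044). That blow bottomed out and tipped the mallet about 10° in the pads. The rest's fork will level it, so I'll go back there and regrip nearer the head.

Run:
```python
from h import *; from plan import plan
p,psi=pose()
plan(p,psi,[(.5469,.0084,.185,-6.3),(.4357,-.3448,.185,25.75),(.4357,-.3448,.065,25.75)])
```

```text
[0.5689 0.0875 0.1591] -13.98 13.0833 [-1.8  0.8 -3.2] 0.209
[-0.015, 0.547, -0.173] -0.128 rows 3 -> [0.5469 0.0084 0.1851] -6.3
[-0.196, 0.993, 0.0] -0.219 rows 4 -> [ 0.5013 -0.1364  0.1851] 6.8
[-0.449, 0.993, 0.0] -0.236 rows 4 -> [ 0.4522 -0.2923  0.1851] 21.0
[-0.228, 0.287, 0.0] -0.079 rows 2 -> [ 0.4357 -0.3448  0.1851] 25.7
[0.0, 0.0, 0.8] -0.0 rows 3 -> [ 0.4357 -0.3448  0.0651] 25.7
```

>>> step_arm(
  moves=[
    [0,0.1,-0.173,-0.03,-1],
    [-0.015,0.35,-0.173,-0.128,-1],
    [-0.015,0.547,-0.173,-0.128,-1],
    [-0.015,0.547,-0.173,-0.128,-1],
    [-0.015,0.547,-0.173,-0.128,-1],
    [-0.015,0.547,-0.173,-0.128,-1],
  ],
)

```text
clock: 13.58
tcp_pos: [0.5474, 0.0088, 0.1857]
tool_rot: [0.998, -0.055, -0.002, -0.0]
contact_force: [-0.6, -0.2, -2.6]
width: 0.206
grip_force: 60.0
```

>>> step_arm(
  moves=[
    [-0.196,0.993,0,-0.219,-1],
    [-0.196,0.993,0,-0.219,-1],
    [-0.196,0.993,0,-0.219,-1],
    [-0.196,0.993,0,-0.219,-1],
    [-0.196,0.993,0,-0.219,-1],
  ],
)

```text
clock: 14.0
tcp_pos: [0.5015, -0.1397, 0.1868]
tool_rot: [0.998, 0.058, -0.001, 0.001]
contact_force: [0.8, -0.2, -3.2]
width: 0.208
grip_force: 60.0
```

>>> step_arm(
  moves=[
    [-0.449,0.993,0,-0.236,-1],
    [-0.449,0.993,0,-0.236,-1],
    [-0.449,0.993,0,-0.236,-1],
    [-0.449,0.993,0,-0.236,-1],
    [-0.449,0.993,0,-0.236,-1],
    [-0.449,0.993,0,-0.236,-1],
    [-0.449,0.993,0,-0.236,-1],
  ],
)

```text
clock: 14.58
tcp_pos: [0.454, -0.2912, 0.187]
tool_rot: [0.983, 0.182, -0.0, -0.001]
contact_force: [-0.4, 0.5, -3.9]
width: 0.207
grip_force: 60.0
```

Run:
```python
from h import *; from plan import plan
p,psi=pose(); 
plan(p,psi,[(.4357,-.3448,.075,25.75),(.4357,-.3448,.0246,25.75)])
look(None,p,HUE)
```

```text
[ 0.454  -0.2912  0.187 ] 21.0 14.5833 [-0.4  0.5 -3.9] 0.207
[-0.242, 0.29, 0.746] -0.079 rows 4 -> [ 0.4357 -0.3448  0.0751] 25.7
[0.0, -0.0, 0.336] -0.0 rows 2 -> [ 0.4357 -0.3448  0.0247] 25.7
head 92 0.2518 [ 0.49   -0.2772]
 slope [ 0.061 -0.016  0.25 ]
blue 49 [0.0431 0.0451 0.0462] [0.6155 0.0753]
orange 46 [0.0562 0.0578 0.0602] [ 0.579  -0.0793]
```

>>> step_arm(
  moves=[
    [-0.242,0.29,0,-0.079,-1],
    [-0.242,0.29,0.1,-0.079,-1],
    [-0.242,0.29,0.35,-0.079,-1],
    [-0.242,0.29,0.55,-0.079,-1],
    [-0.242,0.29,0.7,-0.079,-1],
    [-0.242,0.29,0.746,-0.079,-1],
    [-0.242,0.29,0.746,-0.079,-1],
    [-0.242,0.29,0.746,-0.079,-1],
  ],
)

```text
clock: 15.3
tcp_pos: [0.4365, -0.3451, 0.0768]
tool_rot: [0.975, 0.224, 0.0, 0.0]
contact_force: [-0.7, -1.7, -3.4]
width: 0.206
grip_force: 60.0
```

Run:
```python
from h import *; from plan import plan
p,psi=pose(); 
plan(p,psi,[(.4357,-.3448,.0275,25.75)])
f=look(None,p,[])
cv2.imwrite("pics/s4.png",cv2.resize(f["frame"][60:180,160:300],None,fx=5,fy=5,interpolation=2))
```

```text
[ 0.4365 -0.3451  0.0768] 25.84 15.3 [-0.7 -1.7 -3.4] 0.206
[-0.004, -0.004, 0.329] 0.002 rows 2 -> [ 0.4357 -0.3449  0.0275] 25.7
head 71 0.143 [ 0.4726 -0.3278]
 slope [ 0.083 -0.017  0.141]
```

View pics/s4.png

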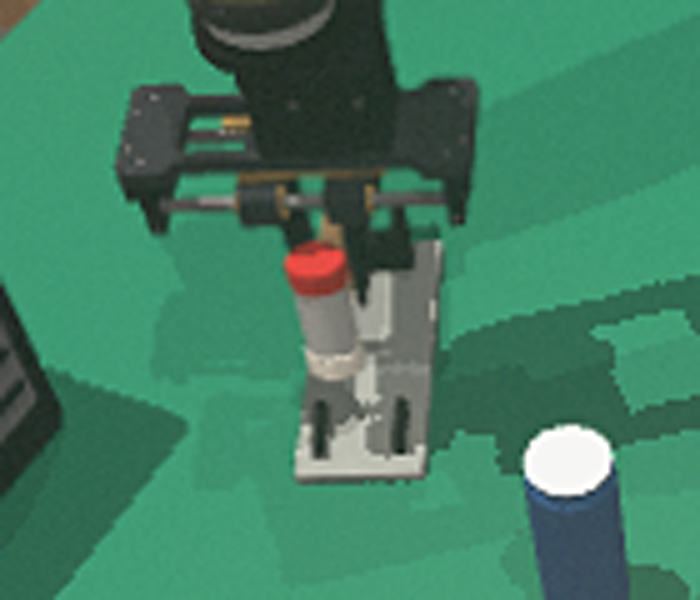

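The mallet sits over the rest with its head tilted up (top at 317,265, cheeks at 320 and 400,425). Lowering slowly so the fork levels the handle.

>>> step_arm(
  moves=[
    [-0.004,0,0.06,0,-1],
    [-0.004,0,0.12,0,-1],
    [-0.004,0,0.17,0,-1],
    [-0.004,0,0.2,0,-1],
    [-0.004,0,0.23,0,-1],
    [-0.004,0,0.26,0,-1],
    [-0.004,0,0.29,0,-1],
    [-0.004,0,0.32,0,-1],
    [-0.004,0,0.335,0,-1],
    [-0.004,0,0.335,0,-1],
  ],
)

```text
clock: 16.18
tcp_pos: [0.4364, -0.3467, 0.0271]
tool_rot: [0.975, 0.223, 0.001, 0.001]
contact_force: [2.8, 2.0, 2.6]
width: 0.21
grip_force: 60.0
```

Run:
```python
from h import *
p,psi=pose(); print(arm.get_obs()["torque"].round(2)); look(None,p,[])
```

```text
[ 0.4364 -0.3467  0.0271] 25.74 16.1833 [2.8 2.  2.6] 0.21
[ 0.1   0.28 -0.13]
head 81 0.0895 [ 0.4739 -0.3295]
 slope [ 0.001 -0.029  0.088]
```

Run:
```python
from h import *
f=arm.grab_frame("scene"); g=arm.grab_frame("top")
a=cv2.resize(f["frame"][85:165,180:260],None,fx=5,fy=5,interpolation=2); b=cv2.resize(g["frame"][210:330,400:520],(400,400),interpolation=2)
cv2.imwrite("pics/s5.png",np.hstack([a,b]))
```

```text
(no output)
```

View pics/s5.png

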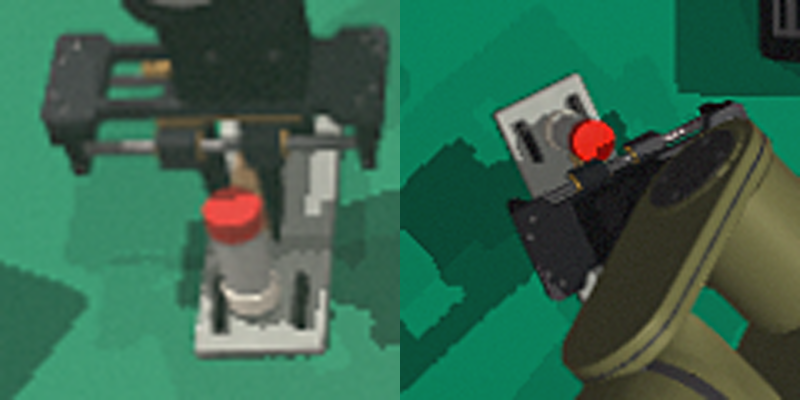

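The head is already between the cheeks but still tilted. Releasing lets it settle flat.

>>> step_arm(
  moves=[
    [0,0,0,0,-0.3],
    [0,0,0,0,-0.1],
    [0,0,0,0,0.1],
    [0,0,0,0,0.1],
    [0,0,0,0,0.1],
    [0,0,0,0,0.1],
  ],
)

```text
clock: 16.83
tcp_pos: [0.4346, -0.3461, 0.0256]
tool_rot: [0.975, 0.223, -0.0, -0.0]
contact_force: [-0.1, 0.0, 0.9]
width: 0.535
grip_force: 0.0
```

Run:
```python
from h import *
p,psi=pose()
f=look(None,p,[]); P=mask_w(f,arm.trace("mallet",f)[0]["pixels"]); print(np.percentile(P[:,2],95))
g=arm.grab_frame("top"); hsv=cv2.cvtColor(g["frame"],cv2.COLOR_BGR2HSV);h=hsv[...,0]
H=mask_w(g,((h<6)|(h>174))&(hsv[...,1]>150)); H=H[np.hypot(*(H[:,:2]-p[:2]).T)<.1]; T=H[H[:,2]>.065]; lo,hi=np.percentile(T[:,:2],[2,98],axis=0); print((lo+hi)/2,np.percentile(T[:,2],[50,90]))
```

```text
[ 0.4346 -0.3461  0.0256] 25.73 16.8333 [-0.1  0.   0.9] 0.535
head 83 0.0814 [ 0.4745 -0.3284]
 slope [-0.022 -0.059  0.079]
0.08070505200968406
[ 0.47472495 -0.32642281] [0.07788371 0.08053018]
```

>>> step_arm(
  moves=[
    [0.03,0,0.01,0,0.1],
    [0.055,0,0.01,0,0.1],
    [0.055,0,0.01,0,0.1],
    [0.055,0,0.01,0,-0.4],
    [0.055,0,0.01,0,-1],
    [0.055,0,0.01,0,-1],
    [0.055,0,0.01,0,-1],
    [0.055,0,0.01,0,-1],
    [0.055,0,0.01,0,-1],
    [0.055,0,0.01,0,-1],
  ],
  squeeze=60,
)

```text
clock: 17.82
tcp_pos: [0.4424, -0.3427, 0.0244]
tool_rot: [0.975, 0.223, 0.0, 0.0]
contact_force: [0.7, -0.5, -1.1]
width: 0.209
grip_force: 60.0
```

Run:
```python
from h import *; from plan import plan
p,psi=pose()
look(None,p,[])
u=lambda a:np.array([np.cos(np.radians(a)),np.sin(np.radians(a))])
t=np.array([.5782,-.0793])-.036*u(166.2)
plan(p,psi,[(*p[:2],.19,psi),(*t,.19,166.2)])
```

```text
[ 0.4424 -0.3427  0.0244] 25.74 17.8167 [ 0.7 -0.5 -1.1] 0.209
head 76 0.0812 [ 0.4756 -0.3274]
 slope [-0.042 -0.083  0.079]
[0.0, 0.0, -0.993] -0.0 rows 4 -> [ 0.4424 -0.3427  0.1733] 25.7
[0.0, 0.0, -0.111] -0.0 rows 1 -> [ 0.4424 -0.3427  0.19  ] 25.7
[0.752, -0.442, -0.0] -0.998 rows 9 -> [ 0.5152 -0.234   0.19  ] 85.6
[0.759, 0.429, -0.0] -0.998 rows 9 -> [ 0.5881 -0.1254  0.19  ] 145.5
[0.004, 0.301, -0.0] -0.345 rows 3 -> [ 0.6131 -0.0879  0.19  ] 166.2
```

>>> step_arm(
  moves=[
    [0,0,-0.05,0,-1],
    [0,0,-0.15,0,-1],
    [0,0,-0.4,0,-1],
    [0,0,-0.65,0,-1],
    [0,0,-0.9,0,-1],
    [0,0,-0.993,0,-1],
    [0,0,-0.993,0,-1],
  ],
)

```text
clock: 18.45
tcp_pos: [0.4443, -0.3443, 0.1783]
tool_rot: [0.975, 0.223, 0.003, 0.004]
contact_force: [0.7, -0.3, -2.9]
width: 0.203
grip_force: 60.0
```

>>> step_arm(
  moves=[
    [0.752,-0.442,0,-0.998,-1],
    [0.752,-0.442,0,-0.998,-1],
    [0.752,-0.442,0,-0.998,-1],
    [0.752,-0.442,0,-0.998,-1],
    [0.752,-0.442,0,-0.998,-1],
    [0.752,-0.442,0,-0.998,-1],
    [0.752,-0.442,0,-0.998,-1],
    [0.752,-0.442,0,-0.998,-1],
    [0.752,-0.442,0,-0.998,-1],
    [0.752,-0.442,0,-0.998,-1],
  ],
)

```text
clock: 19.28
tcp_pos: [0.5134, -0.2327, 0.1692]
tool_rot: [0.733, 0.68, -0.001, -0.003]
contact_force: [0.1, -1.0, -2.9]
width: 0.207
grip_force: 60.0
```

>>> step_arm(
  moves=[
    [0.759,0.429,0,-0.998,-1],
    [0.759,0.429,0,-0.998,-1],
    [0.759,0.429,0,-0.998,-1],
    [0.759,0.429,0,-0.998,-1],
    [0.759,0.429,0,-0.998,-1],
    [0.759,0.429,0,-0.998,-1],
    [0.759,0.429,0,-0.998,-1],
    [0.759,0.429,0,-0.998,-1],
    [0.759,0.429,0,-0.998,-1],
    [0.759,0.429,0,-0.998,-1],
  ],
)

```text
clock: 20.12
tcp_pos: [0.5867, -0.1248, 0.1704]
tool_rot: [0.297, 0.955, 0.0, -0.002]
contact_force: [0.6, 0.1, -3.4]
width: 0.205
grip_force: 60.0
```

Run:
```python
from h import *; from plan import plan
p,psi=pose()
look(None,p,HUE)
t=np.array([.5782,-.0793])-.036*np.array([np.cos(np.radians(166.2)),np.sin(np.radians(166.2))])
plan(p,psi,[(*t,.11,166.2)])
```

```text
[ 0.5867 -0.1248  0.1704] 145.46 20.1167 [ 0.6  0.1 -3.4] 0.205Traceback (most recent call last):
  File "<stdin>", line 3, in <module>
  File "h.py", line 29, in look
    zt=np.percentile(H[:,2],90);T=H[H[:,2]>zt-.006]; lo,hi=np.percentile(T[:,:2],[2,98],axis=0)
    return _quantile_unchecked(
        a, q, axis, out, overwrite_input, method, keepdims, weights)
    return _ureduce(a,
                    func=_quantile_ureduce_func,
    ...<5 lines>...
                    overwrite_input=overwrite_input,
                    method=method)
    r = func(a, **kwargs)
    result = _quantile(arr,
                       quantiles=q,
    ...<2 lines>...
                       out=out,
                       weights=wgt)
    slices_having_nans = np.isnan(arr[-1, ...])
                                  ~~~^^^^^^^^^
IndexError: index -1 is out of bounds for axis 0 with size 0
```

Run:
```python
from h import *; from plan import plan
p,psi=pose()
t=np.array([.5785,-.0793])-.0365*np.array([np.cos(np.radians(166.2)),np.sin(np.radians(166.2))])
plan(p,psi,[(*t,.105,166.2)])
```

```text
[ 0.5868 -0.1248  0.1708] 145.37 20.1667 [-0.1  0.  -3.3] 0.21
[-0.009, 0.305, 0.438] -0.347 rows 3 -> [ 0.6139 -0.088   0.1051] 166.2
```

>>> step_arm(
  moves=[
    [-0.009,0.305,0,-0.347,-1],
    [-0.009,0.305,0,-0.347,-1],
    [-0.009,0.305,0,-0.347,-1],
    [-0.009,0.305,0.15,-0.347,-1],
    [-0.009,0.305,0.35,-0.347,-1],
    [-0.009,0.305,0.438,-0.347,-1],
    [-0.009,0.305,0.438,-0.347,-1],
    [-0.009,0.305,0.438,-0.347,-1],
    [-0.009,0.305,0.438,-0.347,-1],
  ],
)

```text
clock: 20.92
tcp_pos: [0.6158, -0.0886, 0.1087]
tool_rot: [0.119, 0.993, -0.0, 0.001]
contact_force: [0.7, -0.1, -2.2]
width: 0.202
grip_force: 60.0
```

Run:
```python
from h import *; from plan import plan
p,psi=pose()
f=arm.grab_frame("scene"); g=arm.grab_frame("top")
for n,x in(("scene",f),("top",g)):
  for l in("mallet","pin_orange_top"):
    print(n,l,[(toworld(d["xyz"],x).round(4),round(d["conf"],2)) for d in arm.pinpoint(l,x)[:1]])
a=cv2.resize(f["frame"][150:250,250:350],(400,400),interpolation=2); b=cv2.resize(g["frame"][150:250,300:400],(400,400),interpolation=2)
cv2.imwrite("pics/s6.png",np.hstack([a,b]))
```

```text
[ 0.6158 -0.0886  0.1087] 166.28 20.9167 [ 0.7 -0.1 -2.2] 0.202
scene mallet [(array([ 0.5843, -0.0782,  0.0966]), 0.94)]
scene pin_orange_top [(array([ 0.5753, -0.0789,  0.0546]), 0.53)]
top mallet [(array([ 0.5807, -0.0767,  0.0928]), 0.91)]
top pin_orange_top []
```

View pics/s6.png

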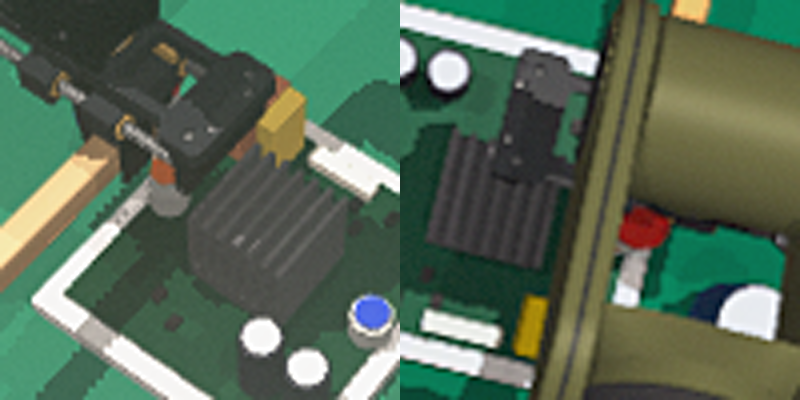

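The scene crop shows the head above the orange pin (165,180), the handle running clear of the board parts, and nothing under the fingers. Striking.

>>> step_arm(
  moves=[
    [0.018,-0.008,0,0,-1],
    [0.018,-0.008,0,0,-1],
    [0.018,-0.008,0.05,0,-1],
    [0.018,-0.008,0.13,0,-1],
    [0.018,-0.008,0.22,0,-1],
    [0.018,-0.008,0.31,0,-1],
    [0.018,-0.008,0.328,0,-1],
  ],
)

```text
clock: 21.8
tcp_pos: [0.6131, -0.089, 0.0588]
tool_rot: [0.119, 0.993, 0.0, 0.0]
contact_force: [-3.8, 1.9, 16.4]
width: 0.206
grip_force: 60.0
```

Run:
```python
from h import *
pose()
```

```text
[ 0.6131 -0.089   0.0588] 166.31 21.8 [-3.8  1.9 16.4] 0.206
```

>>> step_arm(
  moves=[
    [0,0,-0.15,0,-1],
    [0,0,-0.4,0,-1],
    [0,0,-0.7,0,-1],
    [0,0,-0.8,0,-1],
    [0,0,-0.8,0,-1],
    [0,0,-0.8,0,-1],
  ],
)

```text
clock: 22.3
tcp_pos: [0.6122, -0.0888, 0.1776]
tool_rot: [0.119, 0.993, -0.0, 0.0]
contact_force: [0.5, 0.2, -4.0]
width: 0.208
grip_force: 60.0
```

Run:
```python
from h import *
p,_=pose()
try: look(None,p,[])
except Exception: print("head hidden")
for k in range(2):
    f=arm.grab_frame("scene"); h,s,v=cv2.split(cv2.cvtColor(f["frame"],cv2.COLOR_BGR2HSV))
    for nm,xy,(a,b) in HUE:
        Q=mask_w(f,(h>=a)&(h<=b)&(s>120)&(v>60)); Q=Q[np.hypot(*(Q[:,:2]-xy).T)<.018]; print(nm,len(Q),np.percentile(Q[:,2],[10,50,90]).round(4) if len(Q) else "")
print([(toworld(d["xyz"],f).round(4),round(d["conf"],2)) for d in arm.pinpoint("pin_orange_top",f)[:2]])
g=arm.grab_frame("top"); print([(toworld(d["xyz"],g).round(4),round(d["conf"],2)) for d in arm.pinpoint("mallet",g)[:2]])
```

```text
[ 0.6122 -0.0888  0.1776] 166.32 22.3 [ 0.5  0.2 -4. ] 0.208
head 1 0.2259 [ 0.5787 -0.0656]
 slope [0.    0.    0.226]
blue 47 [0.0432 0.0445 0.0465]
orange 48 [0.0431 0.045  0.0464]
blue 47 [0.0433 0.0446 0.0457]
orange 48 [0.0425 0.0445 0.0464]
[(array([ 0.574 , -0.0816,  0.0443]), 0.53)]
[(array([ 0.5702, -0.0778,  0.1547]), 0.93), (array([ 0.6509,  0.1467, -0.0014]), 0.52)]
```

Both pins now read the same height, 0.0445, so both are home. Returning the mallet.

Run:
```python
from h import *; from plan import plan
plan(*pose(),[(.588,-.125,.178,145.5),(.4442,-.3392,.178,25.75)])
```

```text
[ 0.6108 -0.0885  0.1755] 166.31 22.6 [-0.3 -0.3 -2.9] 0.205
[0.09, -0.272, -0.017] 0.347 rows 3 -> [ 0.5881 -0.125   0.178 ] 145.5
[-0.009, -0.86, 0.0] 0.998 rows 9 -> [ 0.5161 -0.2321  0.178 ] 85.6
[-0.749, -0.423, 0.0] 0.998 rows 9 -> [ 0.4442 -0.3392  0.178 ] 25.7
```

>>> step_arm(
  moves=[
    [0.09,-0.272,-0.017,0.347,-1],
    [0.09,-0.272,-0.017,0.347,-1],
    [0.09,-0.272,-0.017,0.347,-1],
    [0.09,-0.272,-0.017,0.347,-1],
    [0.09,-0.272,-0.017,0.347,-1],
  ],
)

```text
clock: 23.02
tcp_pos: [0.589, -0.1252, 0.18]
tool_rot: [0.295, 0.955, -0.0, -0.001]
contact_force: [-0.1, 0.2, -2.6]
width: 0.209
grip_force: 60.0
```

>>> step_arm(
  moves=[
    [-0.009,-0.86,0,0.998,-1],
    [-0.009,-0.86,0,0.998,-1],
    [-0.009,-0.86,0,0.998,-1],
    [-0.009,-0.86,0,0.998,-1],
    [-0.009,-0.86,0,0.998,-1],
    [-0.009,-0.86,0,0.998,-1],
    [-0.009,-0.86,0,0.998,-1],
    [-0.009,-0.86,0,0.998,-1],
    [-0.009,-0.86,0,0.998,-1],
    [-0.009,-0.86,0,0.998,-1],
  ],
)

```text
clock: 23.85
tcp_pos: [0.5174, -0.232, 0.1805]
tool_rot: [0.733, 0.68, -0.0, -0.0]
contact_force: [-0.1, 0.2, -3.8]
width: 0.207
grip_force: 60.0
```

>>> step_arm(
  moves=[
    [-0.749,-0.423,0,0.998,-1],
    [-0.749,-0.423,0,0.998,-1],
    [-0.749,-0.423,0,0.998,-1],
    [-0.749,-0.423,0,0.998,-1],
    [-0.749,-0.423,0,0.998,-1],
    [-0.749,-0.423,0,0.998,-1],
    [-0.749,-0.423,0,0.998,-1],
    [-0.749,-0.423,0,0.998,-1],
    [-0.749,-0.423,0,0.998,-1],
    [-0.749,-0.423,0,0.998,-1],
    [-0.749,-0.423,0,0.998,-1],
    [-0.749,-0.423,0,0.998,-1],
  ],
)

```text
clock: 24.85
tcp_pos: [0.4456, -0.3393, 0.1807]
tool_rot: [0.975, 0.224, -0.0, -0.0]
contact_force: [-0.3, 0.6, -4.3]
width: 0.209
grip_force: 60.0
```

```bash
cat >> h.py <<'E'
def heads(p):
    for n in("scene","top"):
        f=arm.grab_frame(n); h,s,v=cv2.split(cv2.cvtColor(f["frame"],cv2.COLOR_BGR2HSV))
        H=mask_w(f,((h<6)|(h>174))&(s>150)); H=H[np.hypot(*(H[:,:2]-p[:2]).T)<.12]
        if len(H)<20: print(n,"hidden"); continue
        zt=np.percentile(H[:,2],90);T=H[H[:,2]>zt-.006]; lo,hi=np.percentile(T[:,:2],[2,98],axis=0)
        print(n,len(T),zt.round(4),((lo+hi)/2).round(4),(hi-lo).round(3))
E
python3 - <<'E'
from h import *; from plan import plan
p,psi=pose(); heads(p)
plan(p,psi,[(.4442,-.3392,.07,25.75)])
E
```

```text
[ 0.4456 -0.3393  0.1807] 25.9 24.85 [-0.3  0.6 -4.3] 0.209
scene 99 0.2373 [ 0.4786 -0.3231] [0.028 0.028]
top 151 0.2372 [ 0.4785 -0.323 ] [0.023 0.029]
[-0.008, -0.005, 0.738] 0.002 rows 3 -> [ 0.4442 -0.3392  0.07  ] 25.8
```

>>> step_arm(
  moves=[
    [-0.008,0,0.15,0,-1],
    [-0.008,0,0.4,0,-1],
    [-0.008,0,0.65,0,-1],
    [-0.008,0,0.738,0,-1],
    [-0.008,0,0.738,0,-1],
    [-0.008,0,0.78,0,-1],
    [-0.008,0,0.82,0,-1],
    [-0.008,0,0.86,0,-1],
    [-0.008,0,0.9,0,-1],
    [-0.008,0,0.94,0,-1],
    [-0.008,0,0.97,0,-1],
    [-0.008,0,0.997,0,-1],
    [-0.008,0,0.997,0,-1],
  ],
)

```text
clock: 26.03
tcp_pos: [0.4439, -0.3395, 0.0302]
tool_rot: [0.975, 0.223, -0.001, -0.001]
contact_force: [0.8, -0.3, -3.9]
width: 0.204
grip_force: 60.0
```

Run:
```python
from h import *; from plan import plan
p,psi=pose(); heads(p)
```

```text
[ 0.4439 -0.3395  0.0302] 25.74 26.0333 [ 0.8 -0.3 -3.9] 0.204
scene 76 0.0874 [ 0.4763 -0.3243] [0.025 0.028]
top 104 0.0885 [ 0.4778 -0.3224] [0.022 0.028]
```

>>> step_arm(
  moves=[
    [0,0,0.012,0,-1],
    [0,0,0.024,0,-1],
    [0,0,0.036,0,-1],
    [0,0,0.036,0,-1],
    [0,0,0.036,0,-0.4],
    [0,0,0.036,0,0],
    [0,0,0.036,0,0.1],
    [0,0,0.036,0,0.1],
    [0,0,0.036,0,0.1],
    [0,0,0.036,0,0.1],
  ],
)

```text
clock: 26.97
tcp_pos: [0.4446, -0.3401, 0.0262]
tool_rot: [0.975, 0.223, 0.0, 0.0]
contact_force: [0.1, 0.3, 0.4]
width: 0.534
grip_force: 0.0
```

Run:
```python
from h import *
p,psi=pose(); heads(p)
```

```text
[ 0.4446 -0.3401  0.0262] 25.74 26.9667 [0.1 0.3 0.4] 0.534
scene 78 0.0808 [ 0.4775 -0.3236] [0.027 0.025]
top 129 0.0802 [ 0.4767 -0.3225] [0.028 0.029]
```

Mallet is back within 1 mm of its original place. On to the button, first lifting clear.

>>> step_arm(
  moves=[
    [0,0,-0.1,0,0.1],
    [0,0,-0.3,0,0.1],
    [0,0,-0.55,0,0.1],
    [0,0,-0.8,0,0.1],
    [0,0,-0.95,0,-0.5],
    [0,0,-0.95,0,-1],
    [0,0,-0.95,0,-1],
  ],
  squeeze=20,
)

```text
clock: 27.65
tcp_pos: [0.4453, -0.3408, 0.1706]
tool_rot: [0.975, 0.223, 0.001, 0.002]
contact_force: [-0.7, 0.3, -1.0]
width: 0.394
grip_force: 0.0
```

Run:
```python
from h import *; from plan import plan
p,psi=pose(); heads(p)
plan(p,psi,[(.4355,.335,.17,70),(.4355,.335,.1,70)])
```

```text
[ 0.4453 -0.3408  0.1706] 25.74 27.65 [-0.7  0.3 -1. ] 0.394
scene 71 0.0812 [ 0.4772 -0.3239] [0.028 0.023]
top 127 0.0801 [ 0.4767 -0.3227] [0.028 0.028]
[0.461, -0.993, 0.001] -0.179 rows 4 -> [ 0.4429 -0.1766  0.1704] 36.5
[0.713, -0.993, 0.001] -0.2 rows 5 -> [0.4403 0.0068 0.1703] 48.5
[0.993, -0.906, 0.001] -0.22 rows 5 -> [0.4373 0.2084 0.1701] 61.7
[0.737, -0.411, 0.001] -0.139 rows 4 -> [0.4355 0.3349 0.17  ] 70.0
[0.0, 0.0, 0.466] 0.0 rows 2 -> [0.4355 0.3349 0.1001] 70.0
```

>>> step_arm(
  moves=[
    [0.461,-0.993,0,-0.179,-1],
    [0.461,-0.993,0,-0.179,-1],
    [0.461,-0.993,0,-0.179,-1],
    [0.461,-0.993,0,-0.179,-1],
    [0.461,-0.993,0,-0.179,-1],
    [0.461,-0.993,0,-0.179,-1],
  ],
)

```text
clock: 28.25
tcp_pos: [0.441, -0.1737, 0.1661]
tool_rot: [0.949, 0.315, -0.001, -0.001]
contact_force: [0.6, -0.1, -0.3]
width: 0.003
grip_force: 0.0
```

>>> step_arm(
  moves=[
    [0.713,-0.993,0,-0.2,-1],
    [0.713,-0.993,0,-0.2,-1],
    [0.713,-0.993,0,-0.2,-1],
    [0.713,-0.993,0,-0.2,-1],
    [0.713,-0.993,0,-0.2,-1],
    [0.713,-0.993,0,-0.2,-1],
    [0.713,-0.993,0,-0.2,-1],
  ],
)

```text
clock: 28.83
tcp_pos: [0.4393, 0.0071, 0.1674]
tool_rot: [0.912, 0.411, -0.001, -0.0]
contact_force: [-0.9, -0.2, -0.7]
width: 0.007
grip_force: 0.0
```

>>> step_arm(
  moves=[
    [0.993,-0.906,0,-0.22,-1],
    [0.993,-0.906,0,-0.22,-1],
    [0.993,-0.906,0,-0.22,-1],
    [0.993,-0.906,0,-0.22,-1],
    [0.993,-0.906,0,-0.22,-1],
    [0.993,-0.906,0,-0.22,-1],
    [0.993,-0.906,0,-0.22,-1],
  ],
)

```text
clock: 29.42
tcp_pos: [0.4371, 0.2087, 0.1677]
tool_rot: [0.858, 0.513, -0.001, 0.0]
contact_force: [-0.2, 0.4, 0.2]
width: 0.005
grip_force: 0.0
```

>>> step_arm(
  moves=[
    [0.737,-0.411,0,-0.139,-1],
    [0.737,-0.411,0,-0.139,-1],
    [0.737,-0.411,0,-0.139,-1],
    [0.737,-0.411,0,-0.139,-1],
    [0.737,-0.411,0.2,-0.139,-1],
    [0.737,-0.411,0.466,-0.139,-1],
    [0.737,-0.411,0.466,-0.139,-1],
    [0.737,-0.411,0.466,-0.139,-1],
    [0.737,-0.411,0.466,-0.139,-1],
  ],
)

```text
clock: 30.17
tcp_pos: [0.4361, 0.3345, 0.0997]
tool_rot: [0.82, 0.573, 0.0, 0.0]
contact_force: [0.4, 0.7, 1.0]
width: 0.004
grip_force: 0.0
```

Run:
```python
from h import *; from plan import plan
p,psi=pose()
plan(p,psi,[(.4355,.335,.08,psi)])
f=arm.grab_frame("scene"); cv2.imwrite("pics/s7.png",cv2.resize(f["frame"][90:250,380:600],None,fx=3,fy=3,interpolation=2))
for d in arm.pinpoint("start_top",f)[:1]: print(toworld(d["xyz"],f),d["conf"])
```

```text
[0.4361 0.3345 0.0997] 69.88 30.1667 [0.4 0.7 1. ] 0.004
[0.001, -0.005, 0.131] -0.0 rows 1 -> [0.4355 0.3349 0.0801] 69.9
[0.43774581 0.33765987 0.07277103] 0.65
```

View pics/s7.png

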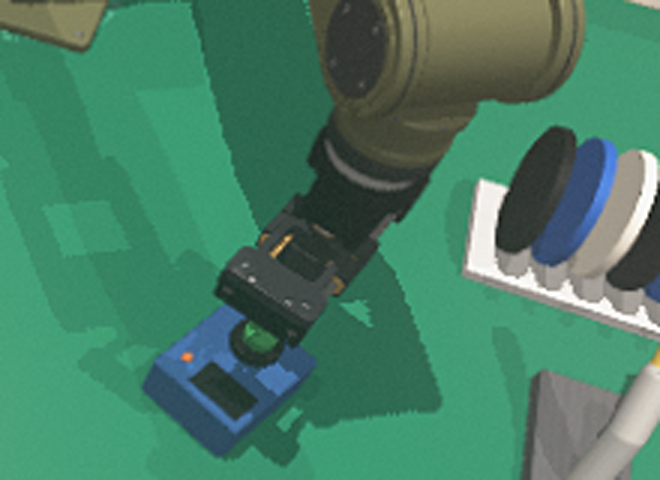

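The fingers are over the green button (crop 258,338). Pressing gradually.

>>> step_arm(
  moves=[
    [0,0,0.1,0,-1],
    [0,0,0.16,0,-1],
    [0,0,0.19,0,-1],
    [0,0,0.21,0,-1],
    [0,0,0.222,0,-1],
    [0,0,0.222,0,-1],
  ],
)

```text
clock: 30.77
tcp_pos: [0.4352, 0.3357, 0.0664]
tool_rot: [0.819, 0.574, 0.0, 0.0]
contact_force: [-1.7, -3.2, 4.6]
width: 0.005
grip_force: 2.3
```

>>> step_arm(
  moves=[
    [0,0,0.01,0,-1],
    [0,0,0.01,0,-1],
    [0,0,0.01,0,-1],
  ],
)

```text
clock: 31.02
tcp_pos: [0.4352, 0.3357, 0.0662]
tool_rot: [0.819, 0.574, 0.0, 0.0]
contact_force: [-3.6, -4.5, 11.0]
width: 0.007
grip_force: 5.4
```

>>> step_arm(
  moves=[
    [0,0,0.008,0,-1],
    [0,0,0.008,0,-1],
    [0,0,0.008,0,-1],
  ],
)

```text
clock: 31.27
tcp_pos: [0.4353, 0.3358, 0.0661]
tool_rot: [0.819, 0.574, -0.0, 0.0]
contact_force: [-6.1, -6.0, 17.7]
width: 0.008
grip_force: 8.3
```

>>> step_arm(
  moves=[
    [0,0,-0.05,0,-1],
    [0,0,-0.2,0,-1],
    [0,0,-0.45,0,-1],
    [0,0,-0.7,0,-1],
    [0,0,-0.7,0,-1],
    [0,0,-0.7,0,-1],
  ],
)

```text
clock: 31.77
tcp_pos: [0.4365, 0.337, 0.1714]
tool_rot: [0.819, 0.574, 0.004, 0.0]
contact_force: [0.9, -0.7, 0.1]
width: 0.006
grip_force: 0.0
```

Run:
```python
from h import *
p,_=pose(); heads(np.array([.44,-.34]))
f=arm.grab_frame("scene"); h,s,v=cv2.split(cv2.cvtColor(f["frame"],cv2.COLOR_BGR2HSV))
for nm,xy,(a,b) in HUE:
    Q=mask_w(f,(h>=a)&(h<=b)&(s>120)&(v>60)); Q=Q[np.hypot(*(Q[:,:2]-xy).T)<.018]; print(nm,np.median(Q[:,2]))
for l in "start_top flux spray spool spare tub driver tin".split(): print(l,[(toworld(d["xyz"],f).round(3),round(d["conf"],2)) for d in arm.pinpoint(l,f)[:1]])
```

```text
[0.4365 0.337  0.1714] 70.03 31.7667 [ 0.9 -0.7  0.1] 0.006
scene 77 0.0809 [ 0.4769 -0.3243] [0.025 0.028]
top 126 0.0805 [ 0.4761 -0.322 ] [0.029 0.029]
blue 0.04501203796200193
orange 0.04491010350635849
start_top [(array([ 0.422, -0.354,  0.001]), 0.51)]
flux [(array([ 0.649,  0.144, -0.001]), 0.87)]
spray [(array([ 0.521, -0.155, -0.004]), 0.86)]
spool [(array([ 0.797, -0.041,  0.   ]), 0.97)]
spare [(array([ 0.792,  0.105, -0.001]), 0.83)]
tub [(array([ 0.786, -0.198, -0.004]), 0.72)]
driver [(array([ 0.734,  0.287, -0.   ]), 0.79)]
tin [(array([ 0.662, -0.276, -0.   ]), 0.72)]
```

The button bottomed out and was released, the pins and mallet are in place, and nothing else has moved.

```bash
python3 -c "from station import arm; print(arm.finish_job())"
```

```text
the job is handed in; nothing more can be done
None
```

I handed the job in at about 32 s: both pins measured fully home (blue first, then orange), the mallet is back in its rest within about 1 mm, and the start button was pressed fully down and released; no verdict came back.

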